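# Probe a laptop board's test pad through its guide

## Task

Take the orange tester pen out of the bench stand, pass its tip down through the eye of the orange probe guide on the open laptop and hold it upright on the brass test pad underneath, pressing lightly so that the pen's sprung tip is pushed about half way in. The job finishes while the robot is still gripping the pen and keeping it pressed there: do not let go. Never bear down hard on the pad, do not let the pen touch the white guide's pad, and leave the cup and the other hand tools where they are.

Things in the scene. Friction and masses are not known exactly. Their poses are not given: they have to be found in the camera images.
- tester: Tester pen, 70 to 120 g, upright in one of the stand's holes. Orange square handle 18 x 18 x 80 mm; below it a dark round shaft, 7 mm diameter, 50 mm long (last 6 mm tapered to 5), then a brass sprung tip, 4 mm diameter, standing out 16 mm. Origin: centre of the handle's underside, which rests on the stand; z up the handle, x and y square to its flats; free tip end 66 mm below the origin
- tester_tip (a point): The end of the tester's sprung brass tip, on the pen's axis; it moves into the shaft as the tip is pushed in. Axes as the pen's: z up along it
- plunger (a joint): How far the tester's sprung tip is pushed in, m: 0 free, 0.012 fully in (hard stop). Spring: about 0.9 N to start it, 0.3 N more for each mm (2.7 N at half way, 4.5 N at the stop)
- stand: Fixed grey bench stand, a block 60 x 150 x 72 mm (x, y, z) with two vertical through holes of 11 mm diameter at y = +40 and -40 mm; origin at the centre of its underside. The tester stands in one hole and the blue driver in the other, either way round
- driver: Loose precision screwdriver with a round blue handle, 18 mm diameter and 80 mm long, standing in the stand's other hole; origin at the centre of the handle's underside. Leave it there
- laptop: Laptop lying fixed upside down with its bottom cover off, 230 x 340 x 18 mm (x, y, z), blue-green circuit board on the half towards the robot; origin at the centre of its underside, z up. The board's surface is 13 mm above the bench
- guide_orange: Fixed orange probe guide on the board: an aluminium post (8 mm) at its own y = +36 mm with an arm carrying a level orange ring 28 to 34 mm above the board, 28 mm outside diameter, hole 11 mm, straight above the brass pad, which lies on an orange square. Origin on the board's surface on the axis of ring and pad, z up
- eye_orange (a point): Centre of the orange ring's hole at the ring's top face, 47 mm above the bench; the ring is 6 mm thick. z up
- spot_orange (a point): Centre of the top face of the orange guide's pad, 32 mm below the ring's top face, 15 mm above the bench
- pad_orange: The brass test pad under the orange ring, a rigid fixed disc 12 mm in diameter and 2 mm thick; origin at the centre of its underside
- guide_white: A like guide with a white ring and a white square on the same board, the two swap places; same sizes and axes as the orange one. Not to be used
- pad_white: The brass pad under the white ring, not to be touched with the pen; origin at the centre of its underside
- cup: White plastic cup, 76 mm across, 80 mm high, origin at the centre of its underside; bystander
- screwdriver: Screwdriver with a red handle lying on the bench, origin under it; bystander
- spudger: White plastic prying stick, 150 x 12 x 5 mm, lying on the bench, origin under its centre; bystander
Not all that is in view belongs to the job. Of the things that look like the stand, the middle-sized one is meant.

How it is judged:
By the outcome, as a careful person would: the job done as asked, in the order asked, and still so for the second after the job is handed in, while the arm keeps its last pose, push and grip.
It also fails if it takes over 51 s, if anything falls off the work surface, if the arm or the gripper's body presses on something with over 40 N, if the wrist force passes 120 N, or if a joint passes its speed limit or range.

## Robot

A 6-joint arm with a two-finger parallel gripper is mounted at the origin on the work surface. World frame = base frame: x ahead of the robot, y to its left, z up, the work surface at z = 0. Lengths are in m, angles in degrees, forces in N, time in s.
With the tool pointing down it reaches from about 0.4 to 0.825 m from the base axis. Payload 7 kg.
Tool frame: the origin (TCP) lies at the very end of the fingers, on their centre line; the grasp point (between the pads) lies 19 mm behind it; x points along the fingers, y is the direction in which the jaws open and shut, and the axes are right-handed (so a half turn about x gives the same grasp; the last joint's range is limited). The gripper opens to 88 mm and grips with 3 to 60 N. Pads are 19 mm wide; open, the fingers measure 130 mm over their backs; the gripper's body (78 mm by 193 mm) begins 47 mm behind the grasp point.
Start: joints at [82.913, 20.546, 0.682, 0, -70.136, -16.507], TCP at [0.27, 0.619, 0.227] pointing down, gripper open.
Joint ranges: [-176.03, 176.03], [-82.01, 121.73], [-58.28, 71.71], [-173.87, 95.51], [-174.79, -0.11], [-173.66, 173.66]. Speed limits (degrees/s): [136.94, 136.94, 172.46, 180, 180, 180].

## Interface

Orientations are given as [roll, pitch, yaw] about the fixed x, y, z axes, in that order (R = Rz(yaw) Ry(pitch) Rx(roll)).
In Python, from plant import * gives the robot as it stands. The module is installed in compiled form; this text tells all that it offers.
- The arm moves only by the shell command python3 -m creep 'ROWS' [FORCE]. ROWS is a JSON object of lists of equal length, an entry for each row: "jaw": the closure, from -1 (fully open) to 1 (shut); "translation": the shift along the tool's x, y, z in m, a list of three; "roll": the turn about the tool's x in rad. A call has exactly 10 rows; each row shifts and turns the commanded pose from where the row before left it, along the tool's axes as they then stand; what a row does not reach is not made up. A row lasts 1/10 s, in which the tool goes at most 50 mm and 8.59 degrees, less where a joint would pass 70% of its speed; a pose out of reach is approached as far as the arm can. A call with a gripper value outside its range is refused whole. The fingers move at their own pace and stop on an object; FORCE is the grip in N (left out, the last holds). Time passes only in rows, so rows that do not move let the fingers close, or fill a call up. It gives the time, the measured TCP pose, the force and the opening at its end, in the units of the state.
- get_state(): the state, without advancing time (a new reading comes with each control period).
- capture(name): name is "side" or "top"; returns a dict with "image" (384x512x3 uint8, red, green, blue), "fovy" (degrees; the focal length in pixels is half the picture's height over the tangent of half this angle, whatever the lens; pixels are square), "cx", "cy" (the principal point, pixels), "pose" (4x4, takes a point from camera to world coordinates). Camera axes: x right, y up, looking along -z (the intrinsics and any distortion apply to the point x, -y, -z); pixel columns grow to the right and rows downward; lengths in m; the calibration is good to about 2 mm. A picture is of the moment at which its call begins. There is no depth.
- close_job(): hands the job in, once; it reports no verdict.
The state is a dict: "time_s": time; "joints": joint angles; "qd": joint speeds; "joint_torque": joint torques, N m; "tcp_pos": TCP position; "eef_rot": TCP orientation; "contact_force": force on the tool from outside, world axes, zero at the start; "moment": the same for the moment, N m; "gripper_width": finger opening in m.
Only numpy, scipy, OpenCV 4.12 (cv2) and the standard library are available. Lean on these libraries where they do the work, as an engineer would, in place of code of your own. Each camera call takes 0.05 s, during which the arm holds its last target.

## Working session

There is one attempt and no reset: what is moved stays moved. The work goes in short steps, Python scripts to look and compute and a shell command to move; the robot and the scene stay as the last step left them, time stands still between calls to the robot, and variables do not carry over. Pictures are saved under pics/ and viewed, and the job is handed in when it is done.

```bash
mkdir -p pics; ls
python3 - <<'E'
from plant import *
import cv2
s=get_state(); print(s)
for n in("side","top"):
    c=capture(n); cv2.imwrite(f"pics/{n}0.png",c["image"][:,:,::-1])
    print(n,{k:v for k,v in c.items() if k!="image"})
E
```

```text
pics
{'time_s': 0.0, 'joints': array([ 8.29134269e+01,  2.05904016e+01,  6.33722701e-01, -2.18108976e-02,
       -7.01333538e+01, -1.65056988e+01]), 'qd': array([ 0.0199117 , -0.06779034,  0.00995302, -0.06616027,  0.01375796,
       -0.05346838]), 'joint_torque': array([ 1.03595576e-03, -5.82718062e+01,  2.93056369e+01,  6.99696064e+00,
        6.87127031e-03, -1.67577477e-04]), 'tcp_pos': array([0.26998514, 0.6181301 , 0.22562862]), 'eef_rot': array([  93.67789123,   89.90766138, -109.92180884]), 'contact_force': array([-0.03988908,  0.43713239, -0.13273334]), 'moment': array([0.04422496, 0.04736061, 0.03683017]), 'gripper_width': 0.08772101919859263}
side {'fovy': 44.06069867248911, 'cx': 257.429485387901, 'cy': 192.43550199890728, 'pose': array([[ 0.92533009,  0.22292206, -0.3067083 ,  0.07104155],
       [-0.37850039,  0.49529712, -0.78193236, -1.0954574 ],
       [-0.02239824,  0.83963475,  0.54268941,  0.83317194],
       [ 0.        ,  0.        ,  0.        ,  1.        ]])}
top {'fovy': 54.34715048068924, 'cx': 261.84522283836185, 'cy': 191.94764693129207, 'pose': array([[-0.00179778,  0.98960098, -0.1438286 ,  0.31549201],
       [-0.99996338, -0.00298249, -0.00802179,  0.01746251],
       [-0.00836734,  0.14380891,  0.9895701 ,  1.34615644],
       [ 0.        ,  0.        ,  0.        ,  1.        ]])}
```

View pics/side0.png

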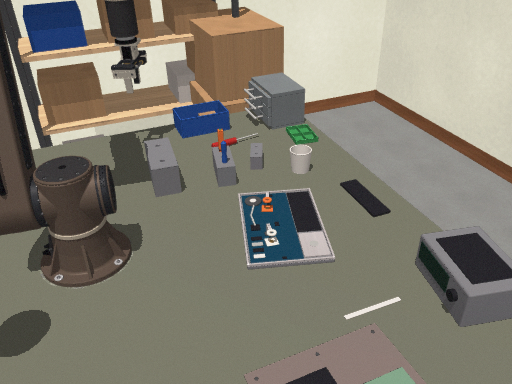

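View pics/top0.png

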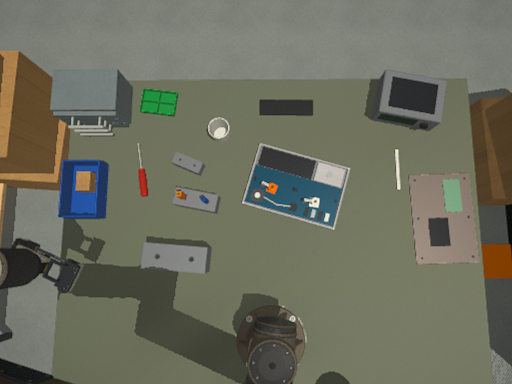

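Top view: three stand-like blocks – large (175,257), middle (195,198), small (187,162). The middle one fits: it is mid-sized and holds the orange pen (~181,195) and the blue driver (~204,199). The orange ring is at ~(271,188) and the white one at ~(314,203). I'll confirm with enlarged crops.

Run:
```python
import cv2,numpy as np
t=cv2.imread("pics/top0.png"); s=cv2.imread("pics/side0.png")
r=lambda im,x0,x1,y0,y1:cv2.resize(im[y0:y1,x0:x1],(390,290),interpolation=cv2.INTER_CUBIC)
a=np.vstack([np.hstack([r(t,165,225,175,220),r(t,245,335,165,232)]),np.hstack([r(s,200,260,122,167+22),r(s,235,305,185,250)])])
print(a.shape)
cv2.imwrite("pics/crop0.png",a)
```

```text
(580, 780, 3)
```

View pics/crop0.png

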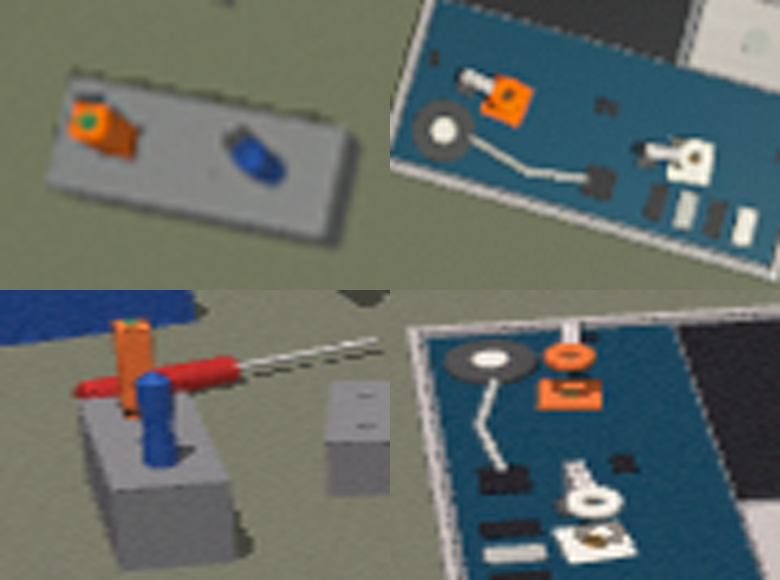

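The crops confirm it: the middle block has an orange square pen with a green-dotted top and a blue round driver. The orange ring with its post is at the upper left of the board, and the white guide is at the right. Next I'll measure from averaged frames.

```bash
cat > h.py <<'E'
import numpy as np,cv2
from plant import *
def grab(n,k=6):
    cs=[capture(n) for _ in range(k)]
    c=dict(cs[-1]); c["image"]=np.mean([x["image"].astype(float) for x in cs],0); return c
def ray(c,u,v):
    H=c["image"].shape[0]; f=H/2/np.tan(np.radians(c["fovy"])/2)
    d=np.array([(u-c["cx"])/f,-(v-c["cy"])/f,-1.]); P=np.array(c["pose"])
    return P[:3,3],P[:3,:3]@d
def onz(c,u,v,z):
    o,d=ray(c,u,v); return o+d*(z-o[2])/d[2]
def proj(c,p):
    P=np.array(c["pose"]); H=c["image"].shape[0]; f=H/2/np.tan(np.radians(c["fovy"])/2)
    q=P[:3,:3].T@(np.asarray(p)-P[:3,3]); return np.array([c["cx"]+f*q[0]/-q[2], c["cy"]-f*q[1]/-q[2]])
def tri(c1,p1,c2,p2):
    o1,d1=ray(c1,*p1);o2,d2=ray(c2,*p2)
    t=np.linalg.lstsq(np.c_[d1,-d2],o2-o1,rcond=None)[0]
    a=o1+d1*t[0];b=o2+d2*t[1]; return (a+b)/2,np.linalg.norm(a-b)
E
python3 - <<'E'
from h import *
import pickle
d={n:grab(n,8) for n in("top","side")}
pickle.dump(d,open("d0.pkl","wb"))
def blobs(c,x0,x1,y0,y1,lo,hi,K=8):
    im=cv2.resize(c["image"][y0:y1,x0:x1].astype(np.uint8)[:,:,::-1],None,fx=K,fy=K,interpolation=cv2.INTER_CUBIC)
    m=cv2.inRange(cv2.cvtColor(im,cv2.COLOR_BGR2HSV),lo,hi)
    n,l,s,ce=cv2.connectedComponentsWithStats(m)
    out=[]
    for i in range(1,n):
        if s[i,4]>300:
            cn=cv2.findContours((l==i).astype(np.uint8),cv2.RETR_EXTERNAL,cv2.CHAIN_APPROX_NONE)[0][0][:,0]
            cv_=lambda p:(np.asarray(p,float)+.5)/K-.5+[x0,y0]
            r=cv2.minAreaRect(cn); e=cv2.fitEllipse(cn)
            out.append((cv_(ce[i]).round(2),s[i,4]/K/K,cv_(cv2.boxPoints(r)).round(2).tolist(),cv_(e[0]).round(2),np.array(e[1])/K))
    return out,im
og=((3,150,110),(18,255,255))
for n,b in(("top",(165,225,175,220)),("top",(255,290,175,200)),("side",(205,240,122,160)),("side",(255,280,188,215))):
    o,_=blobs(d[n],*b,*og); print(n); [print("  ",x) for x in o]
gr=((45,100,40),(80,255,255))
print("green",[x[0] for x in blobs(d["top"],165,225,175,220,*gr)[0]],[x[0] for x in blobs(d["side"],205,240,122,160,*gr)[0]])
o,_=blobs(d["top"],165,225,178,220,(0,0,105),(179,35,190)); print("stand");[print("  ",x) for x in o]
for n,bx in(("top",(168,222,180,218)),("top",(250,285,175,200)),("side",(205,245,122,162)),("side",(252,282,186,214))):
    pass
r=lambda n,x0,x1,y0,y1:cv2.resize(d[n]["image"][y0:y1,x0:x1].astype(np.uint8)[:,:,::-1],(390,290),interpolation=cv2.INTER_NEAREST)
cv2.imwrite("pics/crop1.png",np.vstack([np.hstack([r("top",168,207,180,209),r("top",255,294,174,203)]),np.hstack([r("side",205,244,124,153),r("side",248,287,188,217)])]))
E
```

```text
top
   (array([180.46, 194.65]), np.float64(52.484375), [[174.08, 195.0], [176.87, 189.1], [187.02, 193.91], [184.22, 199.81]], array([180.14, 194.49]), array([ 6.54104996, 11.60058022]))
top
   (array([271.66, 187.82]), np.float64(84.421875), [[265.13, 190.23], [269.21, 181.01], [278.01, 184.9], [273.93, 194.13]], array([271.59, 187.81]), array([10.33928871, 11.12148285]))
side
   (array([219.78, 137.32]), np.float64(81.703125), [[217.06, 128.81], [223.94, 128.81], [223.94, 149.31], [217.06, 149.31]], array([219.98, 137.36]), array([ 6.0104084 , 21.13574791]))
side
   (array([266.73, 199.53]), np.float64(43.15625), [[262.35, 196.75], [271.11, 196.49], [271.29, 202.32], [262.53, 202.59]], array([266.74, 199.53]), array([5.97353172, 8.98046875]))
   (array([266.78, 208.11]), np.float64(66.453125), [[261.19, 204.69], [272.31, 204.69], [272.31, 211.19], [261.19, 211.19]], array([266.75, 208.09]), array([ 7.1264534 , 13.09218121]))
green [] []
stand
   (array([195.82, 199.4 ]), np.float64(622.40625), [[171.07, 203.93], [174.42, 185.91], [218.35, 194.07], [215.0, 212.1]], array([194.65, 198.81]), array([19.56960678, 55.58721542]))
```

View pics/crop1.png

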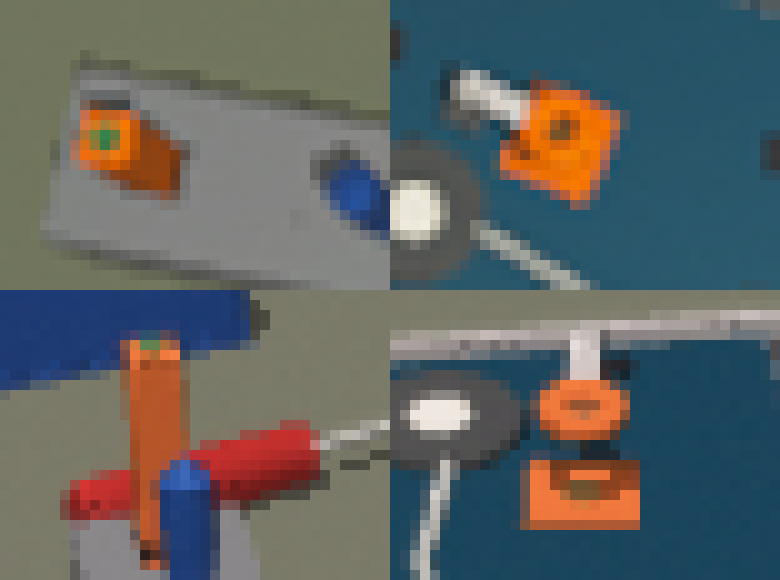

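Run:
```python
from h import *
import pickle
d=pickle.load(open("d0.pkl","rb")); T,S=d["top"],d["side"]
p=lambda *a:print(*[np.round(x,4) for x in a])
print("pen top: top@.152, side@.152, tri"); p(onz(T,178.2,193.4,.152),onz(S,219.7,129,.152),*tri(T,(178.2,193.4),S,(219.7,129)))
print("ring hole: top .047, side .047 , tri"); p(onz(T,271.7,186,.047),onz(S,266.9,199.3,.047),*tri(T,(271.7,186),S,(266.9,199.3)))
print("ring blob side @.044");p(onz(S,266.74,199.53,.045))
print("pad square side@.013");p(onz(S,266.8,208.1,.013))
q=[onz(T,*x,.072) for x in [[171.07, 203.93], [174.42, 185.91], [218.35, 194.07], [215.0, 212.1]]]
p(*q); p([np.linalg.norm(q[i]-q[(i+1)%4]) for i in range(4)]); 
e=(q[1]-q[2])+(q[0]-q[3]); e/=np.linalg.norm(e); print("stand yaw",np.degrees(np.arctan2(-e[0],e[1])))
c=np.mean(q,0); p(c, c+.04*e)
# guide square in top -> yaw
q=[onz(T,*x,.013) for x in [[265.13, 190.23], [269.21, 181.01], [278.01, 184.9], [273.93, 194.13]]]; p(*q)
for n,pt in(("axis pen base",[0,0,0]),): pass
```

```text
pen top: top@.152, side@.152, tri
[0.4851 0.2974 0.152 ] [0.4889 0.3001 0.152 ] [0.4863 0.2966 0.1538] 0.0029
ring hole: top .047, side .047 , tri
[ 0.5254 -0.0067  0.047 ] [ 0.5269 -0.0092  0.047 ] [ 0.5266 -0.007   0.0455] 0.0021
ring blob side @.044
[ 0.5271 -0.0074  0.045 ]
pad square side@.013
[ 0.5274 -0.0062  0.013 ]
[0.46   0.3396 0.072 ] [0.5227 0.33   0.072 ] [0.4938 0.1776 0.072 ] [0.4315 0.1881 0.072 ]
[0.0634 0.1552 0.0631 0.1541]
stand yaw -10.704589337784864
[0.477  0.2588 0.072 ] [0.4844 0.2981 0.072 ]
[0.5155 0.0164 0.013 ] [0.5492 0.0016 0.013 ] [ 0.5348 -0.0301  0.013 ] [ 0.5012 -0.0152  0.013 ]
```

Run:
```python
from h import *
import pickle
from scipy.spatial.transform import Rotation as R
d=pickle.load(open("d0.pkl","rb")); T,S=d["top"],d["side"]
s=get_state(); M=R.from_euler('xyz',s["eef_rot"],degrees=True).as_matrix(); print(M.round(3),"y az",np.degrees(np.arctan2(M[1,1],M[0,1])), "x,z in world columns; time",s["time_s"])
im=T["image"][182:206,168:196].astype(np.uint8)[:,:,::-1]
hsv=cv2.cvtColor(im,cv2.COLOR_BGR2HSV)
for y in range(5,20): print(" ".join(f"{hsv[y,x,0]:3d}/{im[y,x,2]:3d}" for x in range(4,20)))
```

```text
[[ 0.    -0.4   -0.916]
 [ 0.    -0.916  0.4  ]
 [-1.    -0.    -0.   ]] y az -113.59277507675849 x,z in world columns; time 0.9
 35/112  35/113  35/113  35/105  40/112  30/115  38/112  40/109  36/ 99  32/102  37/ 98  36/ 95  35/ 91  34/ 90  35/ 90  36/ 89
 35/113  35/113  36/112  36/113  60/127  60/133   0/134  60/134  45/129  40/121  38/114  38/112  38/109  40/ 99  39/ 95  36/ 81
 35/113  36/112  35/114  41/121  90/109  90/101  90/103  90/103  90/103  60/123  60/132  45/132  45/132  50/126  45/124  42/117
 36/112  36/112  37/114  60/125   9/120  11/ 98  11/ 80  45/ 68  98/ 63  94/112  84/130  60/130  60/130  50/131  50/131  45/132
 36/112  35/112  39/117  86/124   8/197  12/217  13/191  11/199  11/211   9/160  18/108  84/121  60/131  60/130  30/131  45/130
 35/113  36/112  43/115  30/122  11/214  15/208  19/166  16/201  15/246  12/191  10/110  12/103  80/122  70/131  60/131  60/130
 35/113  36/112  50/118  11/126  16/175  34/121  69/ 53  40/101  14/230  13/187  12/129  11/127   9/117  30/126  80/132  60/131
 35/113  36/101  78/117   9/162  13/213  22/144  67/ 56  21/140  15/233  13
[... 248 characters left out ...]
/184  12/147  12/140  12/141  12/144  11/114  10/112  75/129
 36/112  37/120  70/127  84/128  50/126  13/121  10/121  10/134  12/136  12/138  12/144  12/144  12/144  11/102  30/115  60/133
 35/114  41/125  75/130  60/129  70/129  84/128  15/129   8/130   8/111  11/120  12/127  12/138  12/145  10/103  15/116  45/133
 37/114  43/125  50/130  60/129  50/129  70/129  80/129  84/130  75/115  10/119   8/122   6/123  10/133  10/110  45/120  60/132
 37/113  45/125  50/130  50/129  50/129  60/129  60/130  60/130  75/131  80/131  90/132  90/125  14/128  20/123  75/128  60/132
 39/119  60/127  50/130  60/129  70/129  75/129  60/130  45/131  45/131  30/132  45/131  45/132  90/132  75/132  45/132  60/131
```

The pen is at about (0.486, 0.298), where its top pixels and the stand-hole geometry agree. The ring is at about (0.526, -0.007). Pen yaw roughly matches the stand's, about -10.7°. I'll turn the jaws to the stand's x direction.

```bash
python3 -m creep '{"jaw":[-1,-1,-1,-1,-1,-1,-1,-1,-1,-1],"translation":[[0,0,0],[0,0,0],[0,0,0],[0,0,0],[0,0,0],[0,0,0],[0,0,0],[0,0,0],[0,0,0],[0,0,0]],"roll":[0.1346,0.1346,0.1346,0.1346,0.1346,0.1346,0.1346,0.1346,0.1346,0.1346]}' 30
cat >> h.py <<'E'
from scipy.spatial.transform import Rotation as R
def st():
    s=get_state(); M=R.from_euler('xyz',s["eef_rot"],degrees=True).as_matrix()
    print("t",round(s["time_s"],2),"tcp",s["tcp_pos"].round(4),"down-tilt",M[:,0].round(4),"y az",np.degrees(np.arctan2(M[1,1],M[0,1])).round(2),"F",s["contact_force"].round(2),"w",round(s["gripper_width"],4),"J",s["joints"].round(1)); return s,M
def to(p):
    s,M=st(); print("tool shift",(M.T@(np.array(p)-s["tcp_pos"])).round(4))
E
python3 -c "
from h import *
to([.486,.298,.2256])"
```

```text
time_s: 1.9
tcp_pos: [0.2702, 0.6185, 0.2266]
eef_rot: [-55.1, 90.0, 23.9]
contact_force: [0.3, -0.2, -0.2]
gripper_width: 0.088
t 1.9 tcp [0.2702 0.6185 0.2266] down-tilt [ 0.  0. -1.] y az 168.97 F [ 0.27 -0.22 -0.17] w 0.088 J [ 82.9  20.5   0.7   0.  -70.1 -93.9]
tool shift [ 0.001  -0.2731 -0.2733]
```

```bash
python3 -m creep '{"jaw":[-1,-1,-1,-1,-1,-1,-1,-1,-1,-1],"translation":[[0,-0.02,-0.02],[0,-0.0305,-0.0305],[0,-0.0305,-0.0305],[0,-0.0305,-0.0305],[0,-0.0305,-0.0305],[0,-0.0305,-0.0305],[0,-0.0305,-0.0305],[0,-0.0305,-0.0305],[0,-0.03,-0.03],[0,-0.01,-0.01]],"roll":[0,0,0,0,0,0,0,0,0,0]}'
python3 - <<'E'
from h import *
st()
for n in("top","side"):
    c=capture(n); im=c["image"]
    x0,x1,y0,y1=(145,225,165,225) if n=="top" else (185,265,100,160)
    cv2.imwrite(f"pics/{n}2.png",cv2.resize(im[y0:y1,x0:x1,::-1],(640,480),interpolation=cv2.INTER_CUBIC))
st()
E
```

```text
time_s: 2.9
tcp_pos: [0.4895, 0.2961, 0.2268]
eef_rot: [-112.7, 90.0, -33.6]
contact_force: [1.1, 0.3, -0.4]
gripper_width: 0.0875
t 2.9 tcp [0.4895 0.2961 0.2268] down-tilt [ 3.e-04 -2.e-04 -1.e+00] y az 169.15 F [ 1.14  0.32 -0.43] w 0.0875 J [ 50.8  10.9 -12.6   0.  -66.5 -61.6]
t 3.0 tcp [0.489  0.2973 0.2267] down-tilt [ 2.e-04  1.e-04 -1.e+00] y az 169.12 F [ 0.14  0.94 -0.82] w 0.0875 J [ 50.9  10.9 -12.6   0.  -66.5 -61.8]
```

View pics/side2.png

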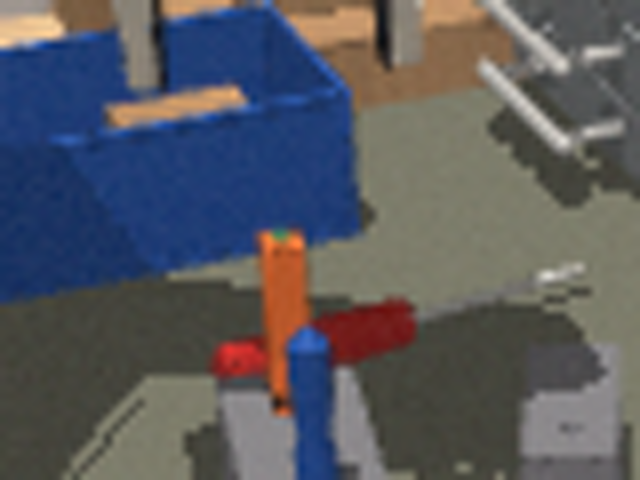

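View pics/top2.png

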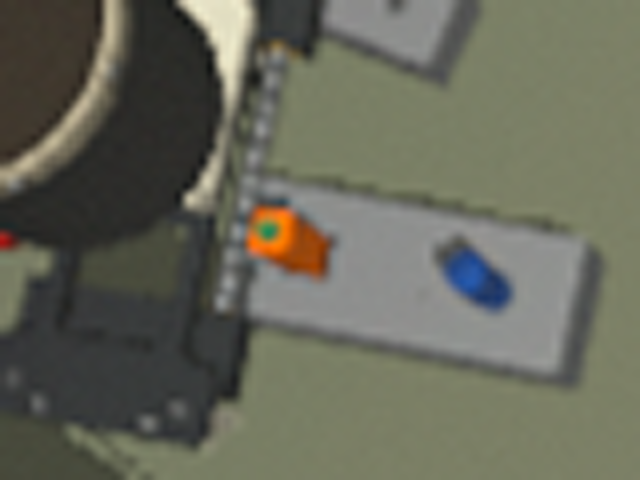

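Run:
```python
from h import *
for n,(x0,y0) in(("top",(145,165)),("side",(185,100))):
    c=capture(n)
    for p in([.489,.297,.227],[.486,.298,.152],[.489,.297,.35],[.489+.05,.297-.01,.227],[.489-.05,.297+.01,.227]): 
        q=proj(c,p); print(n,p,q.round(1),((q-[x0,y0]+.5)*8).round(0))
    cv2.imwrite(f"pics/{n}3.png",c["image"][:,:,::-1])
st()
```

```text
top [0.489, 0.297, 0.227] [172.7 188.7] [226. 193.]
top [0.486, 0.298, 0.152] [178.  193.1] [268. 229.]
top [0.489, 0.297, 0.35] [161.6 181.8] [137. 138.]
top [0.539, 0.287, 0.227] [176.5 172.5] [256.  64.]
top [0.439, 0.307, 0.227] [168.8 205.1] [195. 325.]
side [0.489, 0.297, 0.227] [218.5 108.4] [272.  71.]
side [0.486, 0.298, 0.152] [219.1 129.4] [277. 239.]
side [0.489, 0.297, 0.35] [215.9  71.5] [ 251. -224.]
side [0.539, 0.287, 0.227] [234.  106.9] [396.  59.]
side [0.439, 0.307, 0.227] [202.9 109.9] [147.  83.]
t 3.1 tcp [0.4881 0.2991 0.2266] down-tilt [ 1.e-04  3.e-04 -1.e+00] y az 169.24 F [-0.13  1.15 -0.7 ] w 0.0874 J [ 51.1  10.9 -12.6  -0.  -66.5 -61.8]
```

View pics/side3.png

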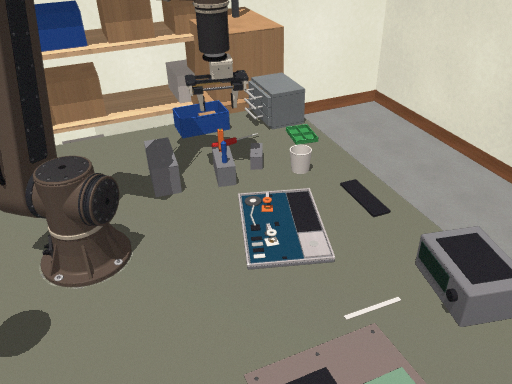

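View pics/top3.png

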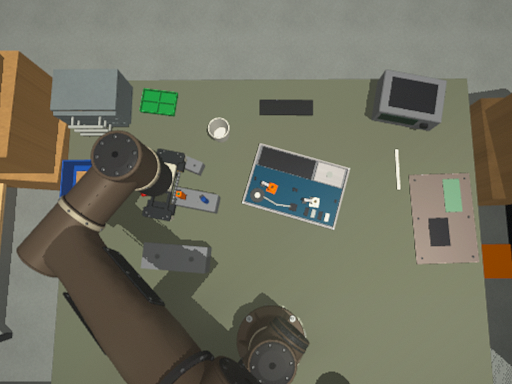

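The fingers straddle the pen top in both views (TCP pixels as predicted), and the large block is clear. Descend.

```bash
python3 -m creep '{"jaw":[-1,-1,-1,-1,-1,-1,-1,-1,-1,-1],"translation":[[0,0.001,-0.001],[0.015,0,0],[0.018,0,0],[0.018,0,0],[0.018,0,0],[0.018,0,0],[0.018,0,0],[0.015,0,0],[0.01,0,0],[0,0,0]],"roll":[0,0,0,0,0,0,0,0,0,0]}'
python3 - <<'E'
from h import *
st()
for n in("top","side"):
    c=capture(n); im=c["image"]
    x0,x1,y0,y1=(145,225,165,225) if n=="top" else (185,265,100,160)
    print(proj(c,[.4865,.298,.097]))
    cv2.imwrite(f"pics/{n}4.png",cv2.resize(im[y0:y1,x0:x1,::-1],(640,480),interpolation=cv2.INTER_CUBIC))
E
```

```text
time_s: 4.1
tcp_pos: [0.4858, 0.2983, 0.0952]
eef_rot: [146.3, 89.9, -134.3]
contact_force: [-0.4, 0.0, -0.0]
gripper_width: 0.0874
t 4.1 tcp [0.4858 0.2983 0.0952] down-tilt [-0.0017 -0.0018 -1.    ] y az 169.35 F [-0.44  0.01 -0.02] w 0.0874 J [ 51.2  17.7 -22.4  -0.  -50.1 -61.8]
[181.77443222 195.27827663]
[220.29871749 144.09915633]
```

View pics/side4.png

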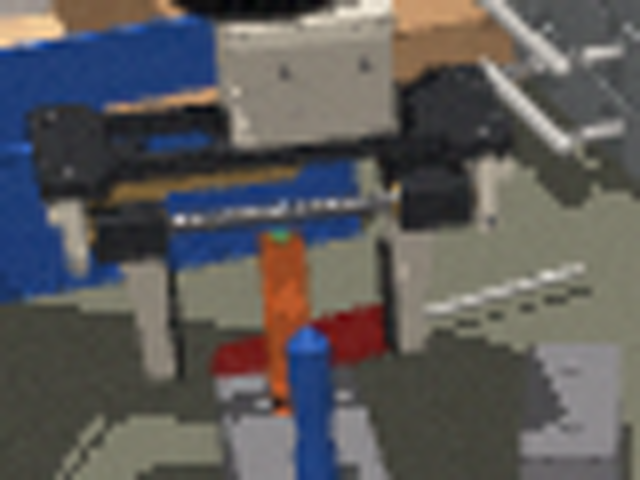

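The side view shows the pen (x≈283) midway between the finger pads (x≈180 and 385). Close.

```bash
python3 -m creep '{"jaw":[0,0.4,1,1,1,1,1,1,1,1],"translation":[[0,0,0],[0,0,0],[0,0,0],[0,0,0],[0,0,0],[0,0,0],[0,0,0],[0,0,0],[0,0,0],[0,0,0]],"roll":[0,0,0,0,0,0,0,0,0,0]}' 30
python3 -c "
from h import *
st();st()"
```

```text
time_s: 5.2
tcp_pos: [0.487, 0.2982, 0.0966]
eef_rot: [-62.6, 90.0, 16.7]
contact_force: [0.9, -0.2, 1.1]
gripper_width: 0.0179
t 5.2 tcp [0.487  0.2982 0.0966] down-tilt [ 2.e-04  0.e+00 -1.e+00] y az 169.29 F [ 0.87 -0.2   1.06] w 0.0179 J [ 51.1  17.6 -22.3   0.  -50.1 -61.8]
t 5.2 tcp [0.487  0.2982 0.0966] down-tilt [ 2.e-04  0.e+00 -1.e+00] y az 169.29 F [ 0.87 -0.2   1.06] w 0.0179 J [ 51.1  17.6 -22.3   0.  -50.1 -61.8]
```

```bash
python3 -m creep '{"jaw":[1,1,1,1,1,1,1,1,1,1],"translation":[[-0.002,0,0],[-0.006,0,0],[-0.01,0,0],[-0.014,0,0],[-0.018,0,0],[-0.018,0,0],[-0.016,0,0],[-0.01,0,0],[-0.006,0,0],[0,0,0]],"roll":[0,0,0,0,0,0,0,0,0,0]}'
python3 - <<'E'
from h import *
st()
for n in("top","side"):
    c=capture(n); im=c["image"]
    x0,x1,y0,y1=(145,225,165,225) if n=="top" else (185,265,90,150)
    cv2.imwrite(f"pics/{n}5.png",cv2.resize(im[y0:y1,x0:x1,::-1],(640,480),interpolation=cv2.INTER_CUBIC))
E
```

```text
time_s: 6.2
tcp_pos: [0.4871, 0.2984, 0.1974]
eef_rot: [-29.8, 89.9, 49.5]
contact_force: [-0.4, -0.4, -1.4]
gripper_width: 0.0177
t 6.2 tcp [0.4871 0.2984 0.1974] down-tilt [ 9.0e-04  1.1e-03 -1.0e+00] y az 169.29 F [-0.43 -0.36 -1.36] w 0.0177 J [ 51.1  12.  -15.2   0.  -62.7 -61.8]
```

View pics/side5.png

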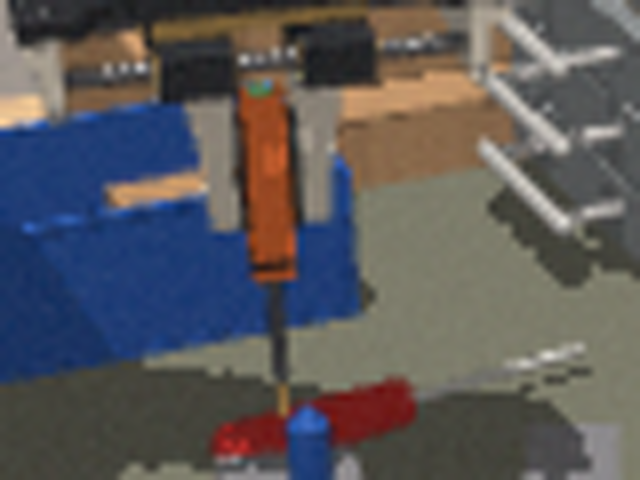

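Run:
```python
from h import *
for n,(x0,y0) in(("top",(145,165)),("side",(185,90))):
    c=capture(n)
    for z in(.252,.172,.106):
        q=proj(c,[.4871,.2984,z]); print(n,z,q.round(1),((q-[x0,y0]+.5)*8).round(0))
```

```text
top 0.252 [170.1 188. ] [205. 188.]
top 0.172 [176.5 191.9] [256. 219.]
top 0.106 [181.1 194.7] [293. 242.]
side 0.252 [217.3 101.1] [263.  93.]
side 0.172 [219.  123.8] [276. 274.]
side 0.106 [220.3 141.6] [286. 417.]
```

View pics/top5.png

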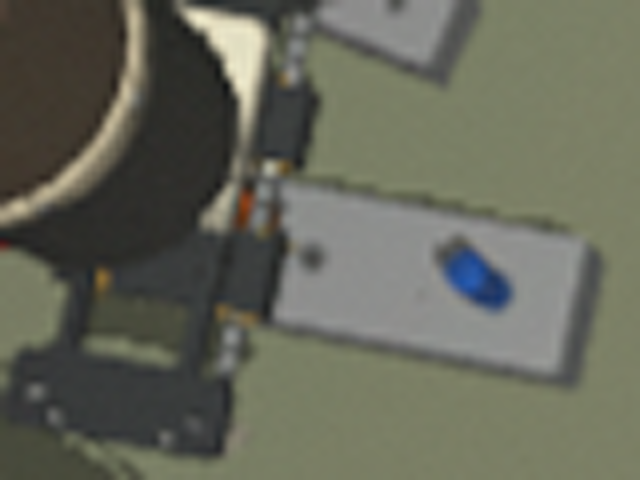

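The side view shows the pen out of the stand and hanging vertically: top at (262,88) and tip at (284,412), within 5 crop-px of the vertical line predicted from the TCP. The stand hole is empty and the driver is undisturbed. I'll lift clear of the driver and carry the pen to the orange guide.

```bash
python3 -m creep '{"jaw":[1,1,1,1,1,1,1,1,1,1],"translation":[[-0.01,0,0],[-0.015,0,0],[-0.015,0,0],[-0.015,0,0],[0,-0.0065,-0.02],[0,-0.0098,-0.03],[0,-0.0114,-0.035],[0,-0.0114,-0.035],[0,-0.0114,-0.035],[0,-0.0114,-0.035]],"roll":[0,0,0,0,0,0,0,0,0,0]}'
python3 -m creep '{"jaw":[1,1,1,1,1,1,1,1,1,1],"translation":[[0,-0.0098,-0.03],[0,-0.0098,-0.03],[0,-0.0081,-0.0248],[0,-0.0046,-0.014],[0,-0.0015,-0.005],[-0.0,0,0],[0.01,0,0],[0.015,0,0],[0.015,0,0],[0.015,0,0]],"roll":[0,0,0,0,0,0,0,0,0,0]}'
python3 - <<'E'
from h import *
st()
for n in("top","side"):
    c=capture(n); im=c["image"]
    x0,x1,y0,y1=(230,330,155,230) if n=="top" else (225,305,145,205)
    for z in (.2525,.1725,.1065,.047):
        q=proj(c,[.526,-.008,z]);print(n,z,q.round(1),((q-[x0,y0]+.5)*640/(x1-x0)).round(0))
    cv2.imwrite(f"pics/{n}6.png",cv2.resize(im[y0:y1,x0:x1,::-1],(640,480),interpolation=cv2.INTER_CUBIC))
E
```

```text
time_s: 7.4
tcp_pos: [0.512, 0.0978, 0.2515]
eef_rot: [131.9, 90.0, -148.8]
contact_force: [0.9, 0.0, -1.3]
gripper_width: 0.0179
time_s: 8.4
tcp_pos: [0.5259, -0.0073, 0.1952]
eef_rot: [88.8, 90.0, 168.2]
contact_force: [0.6, -0.2, -1.2]
gripper_width: 0.0179
t 8.4 tcp [ 0.5259 -0.0073  0.1952] down-tilt [-6.e-04  1.e-04 -1.e+00] y az 169.36 F [ 0.59 -0.21 -1.16] w 0.0179 J [ 20.6   7.9 -20.6  -0.  -61.5 -31.2]
top 0.2525 [273.4 174.8] [281. 130.]
top 0.1725 [272.8 179.5] [277. 160.]
top 0.1065 [272.4 183. ] [275. 182.]
top 0.047 [272.1 185.8] [272. 200.]
side 0.2525 [265.6 137. ] [329. -60.]
side 0.1725 [265.9 162.4] [332. 143.]
side 0.1065 [266.2 182.2] [334. 302.]
side 0.047 [266.5 199.2] [336. 437.]
```

View pics/side6.png

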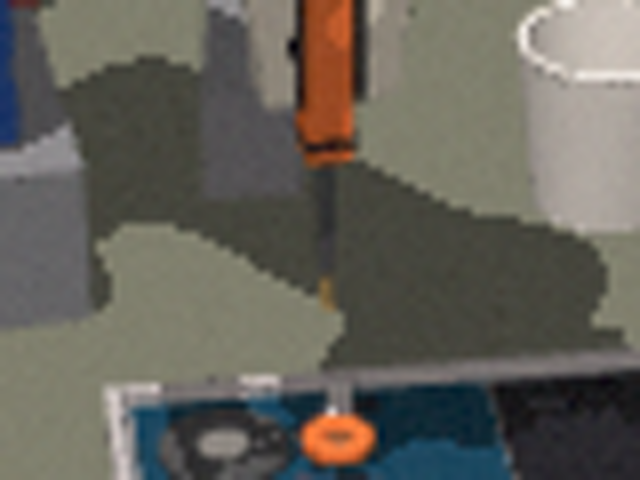

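View pics/top6.png

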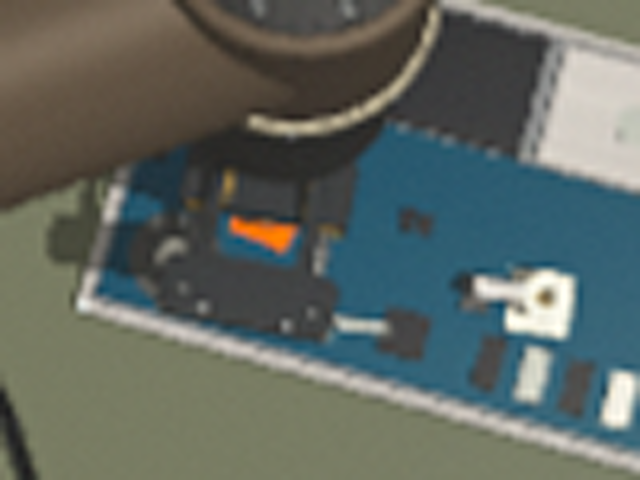

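In the side view the tip is at crop (328,305) and the ring at (338,438). The tip is about 1 px (2.5 mm) left of where it should be. In the top view the ring is hidden by the gripper. I'll correct that, drop to about 12 mm above the ring and measure again.

```bash
python3 -m creep '{"jaw":[1,1,1,1,1,1,1,1,1,1],"translation":[[0,-0.0025,-0.0005],[0.006,0,0],[0.008,0,0],[0.008,0,0],[0.008,0,0],[0.008,0,0],[0.006,0,0],[0.003,0,0],[0,0,0],[0,0,0]],"roll":[0,0,0,0,0,0,0,0,0,0]}'
python3 - <<'E'
from h import *
import pickle
st()
d={n:grab(n,6) for n in("top","side")}; pickle.dump(d,open("d7.pkl","wb"))
s,M=st()
for n in("top","side"):
    c=d[n]; im=c["image"].astype(np.uint8)
    x0,x1,y0,y1=(250,300,165,202) if n=="top" else (246,290,170,213)
    x1=x0+50;y1=y0+37 if n=="top" else y0+44
    K=14
    for p in ([.5283,-.009,.059+.066],[.5283,-.009,.059],[.5283,-.009,.047]):
        q=proj(c,p);print(n,p,q.round(2),((q-[x0,y0]+.5)*K).round(0))
    cv2.imwrite(f"pics/{n}7.png",cv2.resize(im[y0:y1,x0:x1,::-1],None,fx=K,fy=K,interpolation=cv2.INTER_CUBIC)[:600,:800])
E
```

```text
time_s: 9.5
tcp_pos: [0.5289, -0.0092, 0.1497]
eef_rot: [-87.7, 90.0, -8.4]
contact_force: [-0.9, 0.2, -0.3]
gripper_width: 0.0178
t 9.5 tcp [ 0.5289 -0.0092  0.1497] down-tilt [ 3.e-04 -0.e+00 -1.e+00] y az 169.29 F [-0.93  0.22 -0.33] w 0.0178 J [ 20.3  10.6 -23.9   0.  -55.5 -31. ]
t 10.1 tcp [ 0.5287 -0.0092  0.1496] down-tilt [ 0.  0. -1.] y az 169.29 F [ 0.2   0.21 -1.15] w 0.0179 J [ 20.3  10.6 -23.9  -0.  -55.5 -31. ]
top [0.5283, -0.009, 0.125] [272.8  181.36] [326. 236.]
top [0.5283, -0.009, 0.059] [272.41 184.61] [321. 282.]
top [0.5283, -0.009, 0.047] [272.35 185.17] [320. 289.]
side [0.5283, -0.009, 0.125] [267.01 176.74] [301. 101.]
side [0.5283, -0.009, 0.059] [267.27 195.79] [305. 368.]
side [0.5283, -0.009, 0.047] [267.31 199.15] [305. 415.]
```

View pics/side7.png

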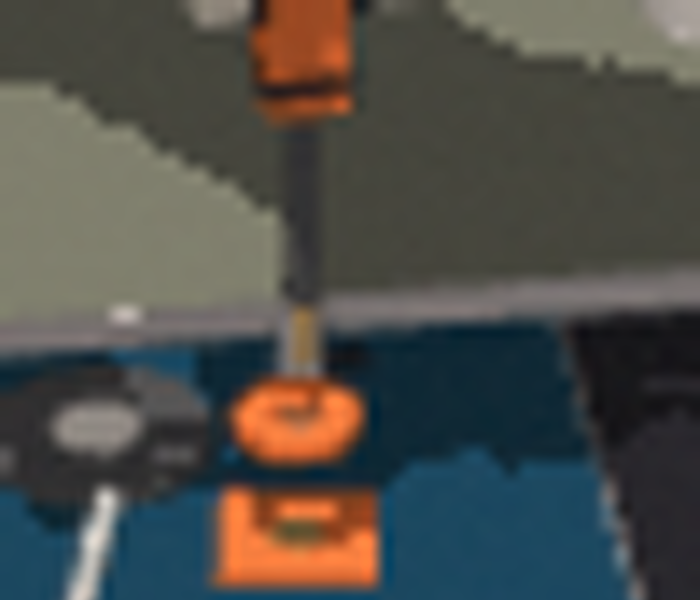

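View pics/top7.png

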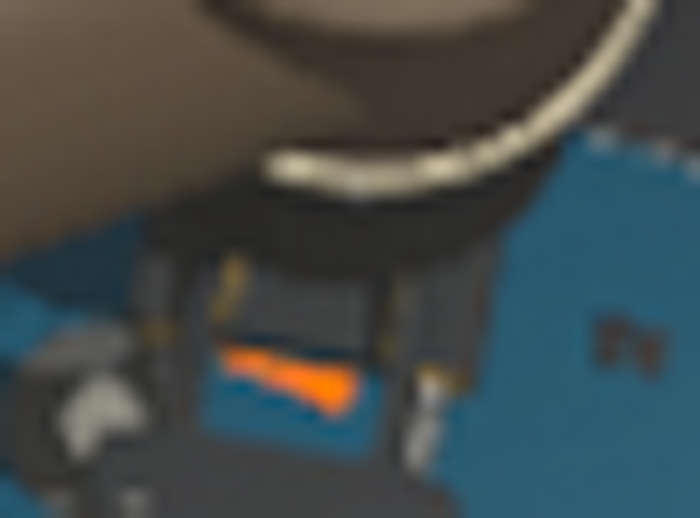

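Run:
```python
from h import *
import pickle
S=pickle.load(open("d7.pkl","rb"))["side"]; S0=pickle.load(open("d0.pkl","rb"))["side"]
I=S["image"]; g=I.mean(2)
np.set_printoptions(linewidth=220)
print("shaft rows, gray cols 262..272")
for r in range(180,190,2): print(r,g[r,262:273].round(0))
print("tip rows: R-B, and gray, cols 264..271")
for r in range(189,200): print(r,(I[r,264:272,0]-I[r,264:272,2]).round(0),g[r,264:272].round(0))
print("handle R-B rows 174..181 cols 262..273")
for r in range(172,182): print(r,(I[r,262:274,0]-I[r,262:274,2]).round(0))
print("ring R-B rows 195..205")
for r in range(195,213): print(r,(I[r,260:275,0]-I[r,260:275,2]).round(0))
```

```text
shaft rows, gray cols 262..272
180 [67. 67. 67. 67. 56. 51. 54. 67. 68. 67. 67.]
182 [72. 68. 66. 65. 55. 52. 56. 67. 66. 69. 67.]
184 [122. 120.  72.  70.  56.  51.  55.  68.  67.  67.  66.]
186 [123. 122. 122. 119.  80.  52.  54.  67.  68.  67.  66.]
188 [121. 122. 122. 119.  82.  62.  54.  68.  67.  68.  67.]
tip rows: R-B, and gray, cols 264..271
189 [19. 18.  9.  0.  1. 10.  9. 10.] [122. 120.  80.  62.  58.  68.  67.  68.]
190 [18. 18.  4.  1.  3.  8.  9.  9.] [121. 119.  57.  63.  58.  70.  70.  71.]
191 [11. 12.  8.  8.  6.  7.  7.  6.] [115. 112.  88.  63.  68.  98. 109. 109.]
192 [ 8.  8. 12. 70. 33.  7.  8.  7.] [112. 111. 110. 109.  97. 104. 113. 114.]
193 [ 7.  4. 12. 70. 33. -6. -6. -7.] [110.  95. 122. 112.  98.  73.  85.  84.]
194 [-29. -19.   9.  62.  32. -18. -26. -22.] [ 46.  55. 115. 109.  94.  42.  32.  30.]
195 [-37. -20.  11.  60.  30.   0.  -4.  -6.] [ 38.  60. 114. 107.  95.  39.  24.  25.]
196 [-25.  -6.  14.  28.  12.  -1. -17. -23.] [ 42.  64. 112. 110. 110.  39.  30.  31.]
197 [ 72. 122. 123. 119. 114.  91.  39. -16.] [71. 89. 89. 85. 83. 77. 61. 44.]
198
[... 1592 characters left out ...]
. -20. -19. -19. -20. -18. -20. -19. -21. -45. -68.]
205 [-66. -23. 152. 152.  82.  84.  96.  95.  94.  94.  81.  80.  70. -68. -68.]
206 [-60.  34. 182. 181. 113. 122. 181. 180. 180. 180. 114. 114. 101. -68. -68.]
207 [-60.  33. 182. 182. 121.  99.  63.  63.  78. 113. 114. 122. 110. -68. -67.]
208 [-60.  33. 181. 181. 180. 121.  76.  73.  76. 114. 132. 182. 177. -69. -68.]
209 [-60.  34. 182. 182. 182. 182. 169. 157. 171. 181. 182. 182. 175. -68. -67.]
210 [-58.  36. 181. 182. 182. 180. 181. 180. 180. 181. 181. 180. 174. -68. -68.]
211 [-51.  62. 128. 127. 127. 127. 127. 127. 127. 126. 128. 126. 117. -68. -68.]
212 [-68. -69. -69. -69. -66. -68. -68. -68. -68. -68. -69. -67. -68. -68. -68.]
```

Run:
```python
from h import *
import pickle
S=pickle.load(open("d7.pkl","rb"))["side"]; S0=pickle.load(open("d0.pkl","rb"))["side"]
I=S0["image"]
np.set_printoptions(linewidth=220)
print("ring d0 R-B rows 195..204, cols 260..274")
for r in range(194,205): print(r,(I[r,260:275,0]-I[r,260:275,2]).round(0))
def ringrows(p):
    a=np.linspace(0,2*np.pi,180); o=[]
    for z in(.047,.041): o+= [proj(S,[p[0]+.014*np.cos(t),p[1]+.014*np.sin(t),z]) for t in a]
    o=np.array(o); return o.min(0).round(2),o.max(0).round(2)
for p in([.5273,-.0068],[.5267,-.0084],[.5276,-.0061]): print(p,ringrows(p))
ang=np.radians(-10.7); ex=np.array([np.cos(ang),np.sin(ang)]); ey=np.array([-np.sin(ang),np.cos(ang)])
for z in (.1585-.0335,):
  for a,b in((-1,-1),(0,-1),(1,-1)): print("handle bottom front",proj(S,[*(np.array([.5287,-.0092])+.009*a*ex+.009*b*ey),.125]).round(2))
c=np.array([.5287,-.0092]); print("tip lower edge",max(proj(S,[c[0]+.002*np.cos(t),c[1]+.002*np.sin(t),.059])[1] for t in np.linspace(0,6.28,60)).round(2))
```

```text
ring d0 R-B rows 195..204, cols 260..274
194 [-34. -35. -50. -52. -50. -27.  14.  13.  14. -33. -47. -36. -63. -66. -65.]
195 [-66. -66. -65. -65. -65. -34.  13.  12.  14.  -1.  -5.  -7. -39. -66. -64.]
196 [-66. -66. -66. -63. -41.  -5.  23.  22.  23.  15. -31. -26. -51. -65. -66.]
197 [-64. -67. -62. -18.  98. 181. 181. 180. 181. 137.  21. -48. -66. -67. -65.]
198 [-34. -62. -23. 149. 179. 176. 173. 172. 178. 181. 177.  66. -66. -65. -65.]
199 [ -0. -30.  31. 181. 180. 155. 101. 100. 108. 176. 179. 129. -66. -65. -65.]
200 [ -1. -17.  11. 173. 180. 178. 153. 121. 162. 181. 178.  88. -65. -66. -67.]
201 [  1. -22. -37. 124. 152. 180. 180. 180. 180. 173. 127.   9. -65. -66. -66.]
202 [ -2. -36. -63. -17.  91. 139. 140. 146. 133. 113.  33. -66. -66. -66. -65.]
203 [-19. -66. -66. -65. -49. -27. -24.  -3. -27. -29. -51. -65. -66. -65. -66.]
204 [-65. -62. -29. -31. -52. -52. -50. -18. -18. -18. -22. -52. -53. -66. -66.]
[0.5273, -0.0068] (array([262.03, 196.28]), array([271.41, 203.15]))
[0.5267, -0.0084] (array([262.05, 196.59]), array([271.44, 203.47]))
[0.5276, -0.0061] (array([262.03, 196.14]), array([271.41, 203.  ]))
handle bottom front [264.79 178.69]
handle bottom front [267.85 178.31]
handle bottom front [270.89 177.93]
tip lower edge 196.16
```

Sub-pixel comparison: ring centre at column 266.75, pen at 267.1–267.3. In depth, the averaged top and side estimates (bias-corrected on the pen) put the ring at about (0.5271, -0.0071). I'll correct and lower so only the thin brass tip enters the eye (12 mm below the ring top), then look.

```bash
python3 -m creep '{"jaw":[1,1,1,1,1,1,1,1,1,1],"translation":[[0,0.0019,0.0017],[0,0,0],[0.003,0,0],[0.004,0,0],[0.004,0,0],[0.004,0,0],[0.004,0,0],[0.003,0,0],[0.002,0,0],[0,0,0]],"roll":[0,0,0,0,0,0,0,0,0,0]}'
python3 - <<'E'
from h import *
import pickle
st()
d={"side":grab("side",6)}; pickle.dump(d,open("d8.pkl","wb"))
s,M=st(); c=d["side"];I=c["image"]
print("pred tip",proj(c,[s["tcp_pos"][0],s["tcp_pos"][1],s["tcp_pos"][2]-.091]))
cv2.imwrite("pics/side8.png",cv2.resize(I[175:218,246:296,::-1].astype(np.uint8),None,fx=14,fy=14,interpolation=cv2.INTER_CUBIC)[:600])
for r in range(186,213): print(r,(I[r,260:275,0]-I[r,260:275,2]).round(0),I[r,263:271].mean(1).round(0))
E
```

```text
time_s: 11.1
tcp_pos: [0.527, -0.0073, 0.1252]
eef_rot: [120.7, 90.0, -160.0]
contact_force: [1.0, 0.6, -0.6]
gripper_width: 0.0178
t 11.1 tcp [ 0.527  -0.0073  0.1252] down-tilt [-5.e-04 -2.e-04 -1.e+00] y az 169.29 F [ 1.    0.6  -0.56] w 0.0178 J [ 20.6  12.  -25.8  -0.  -52.2 -31.3]
t 11.4 tcp [ 0.5272 -0.0072  0.1257] down-tilt [ 3.e-04  1.e-04 -1.e+00] y az 169.29 F [-0.1   0.13 -0.76] w 0.0175 J [ 20.5  11.9 -25.8   0.  -52.3 -31.3]
pred tip [266.79043889 202.33308718]
186 [19. 18. 19. 19. 18.  7.  0.  1.  7.  9.  9.  8. 10.  9.  9.] [122. 118.  63.  52.  52.  58.  67.  68.]
187 [19. 19. 19. 19. 19. 14.  1.  2.  8. 10.  9.  8. 10.  9.  9.] [122. 120.  99.  49.  53.  59.  68.  66.]
188 [18. 19. 18. 17. 19. 14. -1. -0.  7.  9.  9. 11. 10.  9. 10.] [122. 120.  98.  51.  52.  61.  68.  68.]
189 [18. 19. 19. 19. 18. 13. -0.  0.  7.  9.  9.  9.  9.  9.  9.] [121. 121.  96.  50.  53.  59.  67.  68.]
190 [18. 18. 18. 18. 18.  7.  1. -0.  6.  9. 10. 10.  9.  9.  8.] [121. 120.  61.  52.  51.  62.  70.  71.]
191 [18. 15. 15. 12. 12.  6. -0. -1.  5.  8.  7.  6.  6.  7.  6.] [115. 112.  8
[... 1829 characters left out ...]
 62.  63.  77. 113. 115. 122. 111. -66.
 -68.] [144.  87.  85.  85.  83.  83.  84.  82.]
208 [-60.  34. 181. 182. 180. 122.  74.  73.  77. 114. 131. 183. 176. -66.
 -68.] [145. 144. 118.  89.  88.  89.  88.  96.]
209 [-60.  34. 181. 182. 182. 181. 170. 157. 171. 183. 182. 182. 176. -69.
 -68.] [144. 146. 145. 138. 141. 135. 145. 145.]
210 [-59.  35. 181. 180. 181. 181. 181. 180. 181. 181. 181. 181. 174. -68.
 -68.] [144. 144. 144. 143. 144. 143. 143. 143.]
211 [-51.  62. 127. 127. 128. 126. 127. 126. 128. 128. 126. 127. 116. -68.
 -68.] [110. 109. 110. 109. 110. 110. 108. 109.]
212 [-68. -70. -68. -68. -70. -68. -68. -69. -68. -69. -68. -69. -68. -69.
 -68.] [66. 64. 66. 66. 64. 65. 66. 65.]
```

View pics/side8.png

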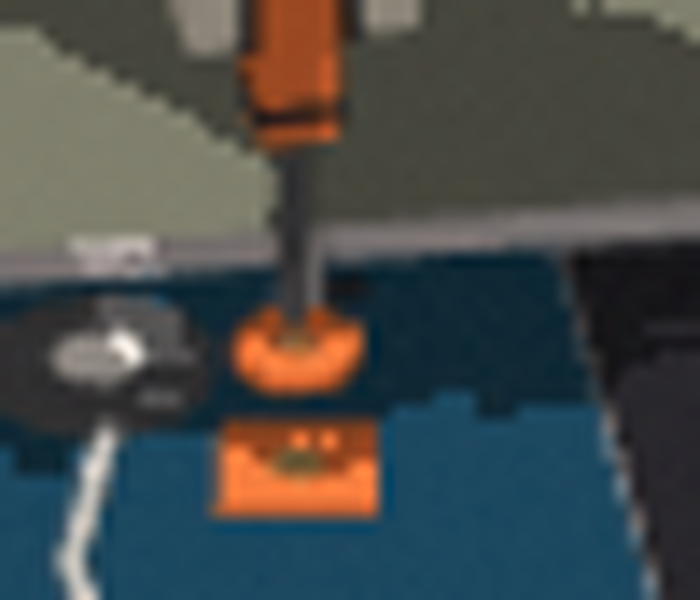

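The tip is in the eye. Pen columns are centred on 266.6 against 266.75 for the ring, and there is no lateral force. I'll descend to about 3 mm above the pad.

```bash
python3 -m creep '{"jaw":[1,1,1,1,1,1,1,1,1,1],"translation":[[0.002,0,0],[0.002,0,0],[0.002,0,0],[0.002,0,0],[0.002,0,0],[0.002,0,0],[0.002,0,0],[0.002,0,0],[0,0,0],[0,0,0]],"roll":[0,0,0,0,0,0,0,0,0,0]}'
python3 - <<'E'
from h import *
import pickle
F=[];W=[];P=[]
cs=[]
for _ in range(8):
    cs.append(capture("side")); s=get_state(); F.append(s["contact_force"]);P.append(s["tcp_pos"]);W.append(s["moment"])
print("F",np.mean(F,0).round(2),np.std(F,0).round(2),"M",np.mean(W,0).round(3),"P",np.mean(P,0).round(4),s["time_s"])
c=dict(cs[0]);c["image"]=I=np.mean([x["image"].astype(float) for x in cs],0); pickle.dump(c,open("d9.pkl","wb"))
p=np.mean(P,0)
print("pred tip",proj(c,[p[0],p[1],p[2]-.091]), "pad",proj(c,[.527,-.0072,.015]))
cv2.imwrite("pics/side9.png",cv2.resize(I[175:218,246:296,::-1].astype(np.uint8),None,fx=14,fy=14,interpolation=cv2.INTER_CUBIC)[:600])
for r in range(190,212): print(r,(I[r,262:273,0]-I[r,262:273,2]).round(0),I[r,263:271].mean(1).round(0))
E
```

```text
time_s: 12.4
tcp_pos: [0.5271, -0.0072, 0.1095]
eef_rot: [148.8, 90.0, -132.0]
contact_force: [-0.1, 0.4, -1.0]
gripper_width: 0.0177
F [ 0.12 -0.14 -1.  ] [0.37 0.4  0.57] M [ 0.068 -0.068  0.   ] P [ 0.5272 -0.0072  0.1097] 12.8
pred tip [266.84390325 206.7455375 ] pad [266.79889323 207.75087574]
190 [19. 18. 17. 25. -0.  1.  6.  9.  7. 10.  9.] [121. 118.  58.  50.  52.  63.  70.  71.]
191 [14. 13. 11.  7. -0. -0.  5.  8.  7.  6.  7.] [114. 113.  71.  51.  56.  83.  99. 110.]
192 [ 5.  8.  7.  8. -0. -0.  5.  6.  7.  7.  6.] [111. 112. 103.  50.  57.  96. 103. 113.]
193 [  5.   6.   7.   4.  -0.   0.   4.  -6.  -8.  -8. -16.] [112. 110.  90.  50.  57.  97.  73.  85.]
194 [-27. -28. -29. -25.  -1.   0.   4. -19. -27. -21. -36.] [47. 46. 43. 51. 55. 94. 42. 33.]
195 [-38. -37. -37. -25.   0.   0.   5.  -1.  -5.  -5. -22.] [37. 37. 51. 50. 54. 93. 37. 24.]
196 [-38. -37. -27. -10.  -1.   0.   9.  -1. -20. -23. -30.] [36. 41. 57. 50. 54. 93. 38. 29.]
197 [-36. -12.  54. 109.  -1.  10.  89.  76.  12. -16. -39.] [44. 61. 81. 51. 54. 73. 69. 49.]
198 [-15.  82. 113. 109.   0.   9.  91. 1
[... 641 characters left out ...]
. 41. 43. 44.]
205 [82. 82. 82. 82. 87. 77. 81. 83. 82. 82. 76.] [69. 71. 70. 79. 89. 70. 69. 70.]
206 [113. 112. 114. 111.  85.  76. 111. 114. 114. 114. 102.] [83. 83. 83. 80. 93. 83. 82. 82.]
207 [122. 122. 122. 100.  62.  62.  76. 114. 114. 123. 110.] [90. 88. 85. 83. 81. 83. 82. 83.]
208 [183. 182. 180. 121.  75.  73.  77. 114. 132. 182. 176.] [145. 144. 118.  89.  88.  88.  88.  95.]
209 [182. 182. 182. 182. 169. 157. 170. 181. 181. 182. 175.] [145. 145. 144. 140. 140. 136. 146. 146.]
210 [182. 181. 181. 181. 180. 182. 180. 182. 181. 182. 175.] [144. 144. 144. 144. 143. 144. 143. 144.]
211 [127. 128. 128. 128. 127. 127. 127. 127. 127. 128. 117.] [110. 109. 110. 109. 110. 110. 108. 110.]
```

View pics/side9.png

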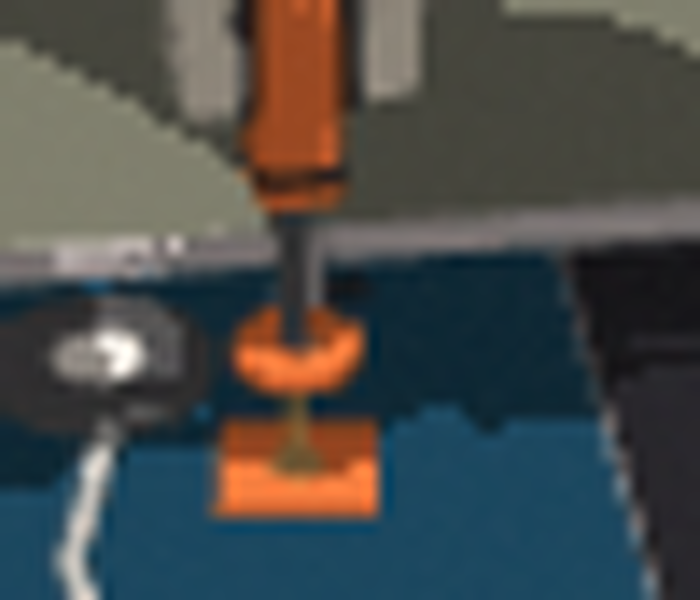

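The brass tip shows below the ring (col ~266.6, rows 203–206), directly over the brass pad (rows 207–209). Lateral force is ≈0, so nothing is rubbing. The Fz baseline is −1.0 N, the pen's weight. I'll press 6 mm, which should be about 2 mm of compression, and check.

```bash
python3 -m creep '{"jaw":[1,1,1,1,1,1,1,1,1,1],"translation":[[0.001,0,0],[0.001,0,0],[0.001,0,0],[0.001,0,0],[0.001,0,0],[0.001,0,0],[0,0,0],[0,0,0],[0,0,0],[0,0,0]],"roll":[0,0,0,0,0,0,0,0,0,0]}'
cat >> h.py <<'E'
def favg(k=16):
    F=[];P=[];W=[]
    for _ in range(k):
        capture("side"); s=get_state(); F.append(s["contact_force"]);P.append(s["tcp_pos"]);W.append(s["moment"])
    print("F",np.mean(F,0).round(2),"+-",(np.std(F,0)/k**.5).round(2),"M",np.mean(W,0).round(3),"P",np.mean(P,0).round(4),"t",s["time_s"],"w",s["gripper_width"])
E
python3 -c "
from h import *
favg(24)"
```

```text
time_s: 13.8
tcp_pos: [0.5271, -0.0072, 0.1036]
eef_rot: [-76.6, 90.0, 2.7]
contact_force: [-0.9, 0.4, 0.6]
gripper_width: 0.0178
F [-0.36 -0.07  0.78] +- [0.1  0.08 0.07] M [0.055 0.132 0.011] P [ 0.5271 -0.0072  0.1036] t 15.0 w 0.017712554792182554
```

```bash
python3 -m creep '{"jaw":[1,1,1,1,1,1,1,1,1,1],"translation":[[0.0005,0,0],[0.0005,0,0],[0.0005,0,0],[0.0005,0,0],[0.0005,0,0],[0.0005,0,0],[0,0,0],[0,0,0],[0,0,0],[0,0,0]],"roll":[0,0,0,0,0,0,0,0,0,0]}'
python3 -c "
from h import *
favg(60)"
```

```text
time_s: 16.0
tcp_pos: [0.5271, -0.0072, 0.1006]
eef_rot: [-36.1, 90.0, 43.1]
contact_force: [0.0, -1.1, 2.4]
gripper_width: 0.018
F [-0.4  -0.07  1.75] +- [0.07 0.06 0.07] M [0.051 0.144 0.004] P [ 0.5271 -0.0072  0.1006] t 19.0 w 0.017646815188355057
```

Run:
```python
from h import *
c=grab("side",6);I=c["image"]; T=capture("top")["image"]
a=cv2.resize(I[165:215,240:300,::-1].astype(np.uint8),(480,400),interpolation=cv2.INTER_CUBIC)
b=cv2.resize(T[150:240,150:345,::-1],(480,222),interpolation=cv2.INTER_CUBIC)[:200]
cv2.imwrite("pics/fin.png",np.vstack([a,b]))
for r in range(180,210,2): print(r,I[r,262:272].mean(1).round(0),(I[r,262:272,0]-I[r,262:272,2]).round(0))
q=[.5271,-.0072]
print("pred handle underside",proj(c,[*q,.0755]),"tip",proj(c,[*q,.015]))
st()
```

```text
180 [118.  37.  58.  87.  87.  87.  88.  86.  46.  60.] [ 17.   7.  66. 120. 119. 119. 119. 118.  49.   6.]
182 [128.  81.  57.  88.  87.  87.  87.  85.  49.  59.] [ 19.  11.  65. 120. 120. 120. 120. 116.  48.   6.]
184 [129.  78.  56.  89.  88.  88.  88.  86.  47.  42.] [ 19.  10.  66. 119. 119. 119. 120. 116.  50.   4.]
186 [82. 61. 68. 88. 87. 87. 88. 87. 68. 69.] [ 13.  37.  89. 120. 120. 120. 120. 119.  54.   8.]
188 [119.  75.  78.  88.  88.  86.  88. 103.  72.  67.] [ 18.  17. 107. 119. 119. 120. 120. 139.  58.  10.]
190 [121. 106.  32.  40.  34.  33.  37.  41.  58.  71.] [20. 39. 10. 32. 12. 14. 19. 20. 32.  9.]
192 [111. 110.  95.  93.  75.  67.  92.  91. 114. 115.] [ 5. 11. 59. 90. 86. 57. 52. 26.  6.  7.]
194 [55. 45. 45. 43. 49. 56. 94. 40. 33. 31.] [-27. -30. -29. -24.   0.   2.   6. -18. -27. -21.]
196 [36. 37. 42. 58. 51. 55. 94. 40. 30. 30.] [-38. -35. -25.  -9.  -1.   2.  10.   1. -16. -22.]
198 [43. 70. 81. 81. 50. 55. 73. 83. 88. 63.] [-16.  82. 114. 110.   1.   8.  93. 114. 118.  50.]
200 [ 51.  92. 142.  92. 122. 105. 141. 145. 143.  89.] [ 13. 124. 180. 126. 156. 122. 164. 181. 180. 102.]
202 [ 37.  48.  81. 110. 112. 113. 104.  90.  59.  37.] [-34.   9.  95. 147. 148. 152. 138. 116.  41. -36.]
204 [42. 42. 42. 40. 49. 52. 41. 42. 43. 40.] [-19. -20. -20. -18.   1.   3. -14. -19. -20. -20.]
206 [80. 82. 83. 83. 80. 86. 82. 82. 83. 82.] [115. 112. 114. 111.  84.  81. 112. 114. 113. 114.]
208 [145. 144. 144. 118.  88.  87.  88.  88.  94. 145.] [182. 182. 180. 120.  75.  70.  78. 115. 132. 182.]
pred handle underside [266.59080475 190.90962989] tip [266.82929319 207.74317644]
t 19.35 tcp [ 0.5271 -0.0072  0.1005] down-tilt [-0. -0. -1.] y az 169.29 F [ 0.94 -1.24  1.61] w 0.0178 J [ 20.6  13.6 -27.5   0.  -48.9 -31.3]
```

View pics/fin.png

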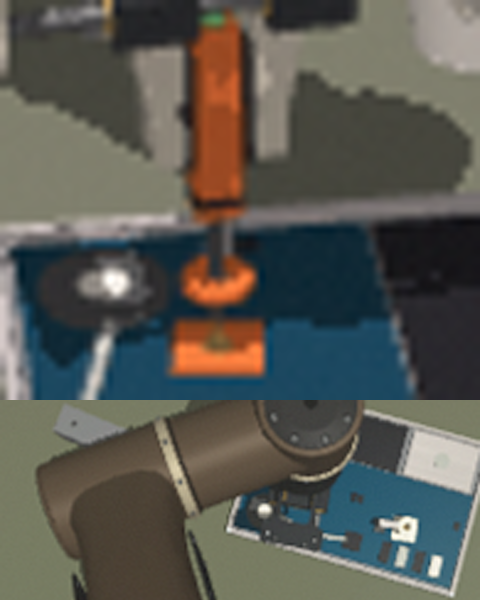

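The side view shows the pen upright through the orange ring, the dark shaft now visible below it (row 204) and the tip on the pad (rows 206–208). The force rise is 2.75 N, against a target of 2.7 N. Hand in.

```bash
python3 -c "
from plant import *
print(close_job())"
```

```text
the job is handed in; nothing more can be done
None
```

The orange tester pen is out of the middle-sized stand, through the eye of the orange guide, and held upright on its brass pad. The gripper still holds it (opening 17.8 mm, grip set to 30 N). The job was handed in at about 19.4 s, and no verdict was reported.

**Last checks**
- **Press:** the vertical force rose 2.75 ± 0.2 N over the hanging pen, which by the given spring is about 6.2 mm of tip travel. The robot's height reading gives 5 to 5.4 mm instead. Both are close to the 6 mm asked for.
- **Upright and aligned:** the tool axis read vertical. The side view showed the pen upright through the orange ring with its tip over the pad. The pen's line was within about 0.2 px (0.6 mm) of the ring centre, measured with the tip just in the eye.
- **Weaker checks:** the top camera could not see the ring because the gripper hid it. Alignment along the side camera's line of sight therefore rests on averaged estimates that differed by 1 to 2 mm. A small sideways force of about 0.4 N showed once pressed, so the pen may be touching the ring lightly.
- **Surroundings:** the pen never went near the white guide. The driver was in place after the pen was lifted out. No contact with the cup or the other tools was seen, but I did not check each of them again at the end.

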